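# Stand the reference tablet up beside the rock specimens

## Robot

A 6-joint arm with a two-finger parallel gripper is mounted at the origin on the work surface. World frame = base frame: x ahead of the robot, y to its left, z up, the work surface at z = 0. Lengths are in mm, angles in degrees, forces in N, time in s.
With the tool pointing down it reaches from about 350 to 850 mm from the base axis. Payload 8.1 kg.
Tool frame: the origin (TCP) lies midway between the tips of the shut fingers; the grasp point (between the pads) lies 19 mm behind it; z points along the fingers, y is the line along which they close (so a half turn about z gives the same grasp; the last joint's range is limited). The gripper opens to 85 mm and grips with 20 to 120 N. Pads are 22 mm wide; open, the fingers measure 114 mm over their backs; the gripper's body (76 mm by 85 mm) begins 54 mm behind the grasp point. The pads swing forward as they close: fully open they stand 13 mm farther back than shut.
Start: joints at [59.278, 7.471, 85.268, -0, 87.261, -4.893], TCP at [261.392, 540.074, 231.292] pointing down, gripper open.
Joint ranges: [-169.43, 169.43], [-51.17, 129.36], [1.28, 143.12], [-76.62, 256.62], [0, 156.53], [-152.29, 152.29]. Speed limits (degrees/s): [136.94, 136.94, 159.86, 180, 180, 180].

## Interface

Orientations are given as [roll, pitch, yaw] about the fixed x, y, z axes, in that order (R = Rz(yaw) Ry(pitch) Rx(roll)).
In Python, from bench import sense, snapshot, camera_params, hand_in, masks_of, pinpoint gives the robot as it stands.
- The arm moves only by the tool step_arm, never from a script. Its argument "targets" is a list of rows, each an object with "angular": the turn, a rotation vector about the tool's x, y, z scaled (see below), a list of three; "dp": the shift along the tool's x, y, z scaled (see below), a list of three; "fingers": the closure, from 0 (fully open) to 1 (shut). A call has exactly 8 rows; each row is the pose to reach, as a shift and turn from the pose commanded when the call began, along the tool's axes at that moment, turning the shorter way round; what a row does not reach only later rows make up. The controller multiplies each number of a shift by 0.2 m and each number of a turn by 180 degrees. A row lasts 1/8 s, in which the tool goes at most 62.5 mm and 10.7 degrees, less where a joint would pass 70% of its speed; a pose out of reach is approached as far as the arm can. A call with a number of a shift or a turn outside -1 to 1 is refused whole. A call with a gripper value outside its range is refused whole. The fingers move at their own pace and stop on an object; "newtons" is the grip in N (left out, the last holds). Time passes only in rows, so rows that repeat a pose let the fingers close, or fill a call up. It gives the time, the measured TCP pose, the force, the opening and the grip force at its end, in the units of the state.
- sense(): the state, without advancing time (a new reading comes with each control period).
- snapshot(name): name is "side" or "top" or "wrist"; returns the picture (420x560x3 uint8, blue, green, red); there is no depth.
- camera_params(name): a dict with "vfov" (degrees; the focal length in pixels is half the picture's height over the tangent of half this angle, whatever the lens; pixels are square), "cx", "cy" (the principal point, pixels), "R" (3x3) and "t" (3): a world point X has camera coordinates R X + t. Camera axes: x right, y down, z forward; pixel columns grow to the right and rows downward; lengths in mm; the calibration is good to about 2 mm. The wrist camera is an equidistant fisheye: a pixel r from the principal point sees the ray r / f radians off the axis. A picture is of the moment at which its call begins: read the wrist's pose just before it. camera_params takes no time and is no camera call; for the wrist camera it gives the pose at the moment of the call.
- hand_in(): hands the job in; it is judged then, once.
Trained networks look in the newest picture that a camera, given by its name, has taken for a name from the list of things; names that differ only in an ending like _2 or _b are one class to them, and where a whole thing is asked for, a point or a joint stands for the part that bears it (a point fixed in the world has none). Each returns a list of dicts, best first, with "conf" (0 to 1); they miss things now and then, are a little off and sometimes report something else, mostly with a low value. They report only what shows in the picture. A call takes as long as a camera call. They do not tell look-alikes from the thing itself.
- masks_of(camera, label): "pixels" (420x560 bool, what is visible of it) and "at" ([column, row] in pixels, amid what is visible of it).
- pinpoint(camera, label): "at" ([column, row] in pixels: a listed point, or the origin of a listed thing).
The state is a dict: "time": time; "joint_pos": joint angles; "qd": joint speeds; "joint_efforts": joint torques, N m; "tool_pos": TCP position; "tcp_rot": TCP orientation; "ft_force": force on the tool from outside, world axes, zero at the start; "wrist_torque": the same for the moment, N m; "finger_gap": finger opening in mm; "grip_force": force on a finger pad.
Only numpy, scipy, OpenCV 4.12 (cv2) and the standard library are available. Lean on these libraries where they do the work, as an engineer would, in place of code of your own. Each camera call takes 0.05 s, during which the arm holds its last target. There are 200 camera calls.

## Task

The tablet lies screen-down on the sloping wooden rest. While it is still on the rest, unfold its kickstand all the way; then lift it off and set it down gently, standing on its kickstand in the middle of the cork mat and square to it, with the screen facing the side where the mat has its raised wooden lip. Do not disturb the two rocks, the bottle and the small white box, and let go of everything.

Things in the scene. Friction and masses are not known exactly. Their poses are not given: they have to be found in the camera images.
- tablet: Black tablet in a rugged case, a plate 180 wide (y), 130 high (z), 14 thick (x), 0.36 to 0.59 kg. Origin: centre of its 180 x 14 bottom edge face. z runs up to the top edge; screen faces -x, back with kickstand +x. At the start it lies screen-down on the rest, bottom edge on the rest's ledge, back facing up, its z axis 42 degrees off vertical towards the rest's -x.
- tablet_top (a point): Middle of the tablet's top edge, 130 mm up its z axis. On the rest the top 52 mm of the plate stick out past the rest's board, free on both faces; it can be gripped there across its 14 mm thickness with the tool tilted along the plate. Nothing of the kickstand lies within 43 mm of the top edge.
- tablet_centre (a point): Middle of the tablet plate, 65 mm up its z axis from the origin.
- leg (a joint): Kickstand angle in rad: 0 folded flat along the back, 0.75 fully unfolded, against its stop. A stiff hinge (0.025 N m of friction) that stays where it is left; the tablet's weight on the foot presses it towards the stop. It turns about an axis along the tablet's y. As it opens, the foot swings away from the back.
- leg_hinge (a point): Middle of the kickstand's hinge axis: in the tablet's frame 12 mm in x (5 mm off the back face), 82 mm up in z. Hinge barrel 10 mm thick, 60 mm long.
- leg_fin (a point): Centre of the pull fin on the kickstand's stem: 12 thick along the tablet's y, 34 long along the stem, standing 22 mm proud of the stem's outer face, so it can be pinched across its thickness from above. 49 mm along the stem from the hinge, 15 mm outward of the stem's centre line. Stem 14 wide, 8 thick.
- leg_foot (a point): Middle of the kickstand's foot, a rubber bar 10 mm thick and 60 mm long along the tablet's y, 75 mm from the hinge. With the kickstand fully open the tablet stands leaning back about 21 degrees, on the back edge of its underside and on this bar.
- rack: Sloping wooden rest, fixed, 150 wide (y); base 130 deep, 10 high. Origin on the bench. Its board slopes up towards -x at 48 degrees from level, facing +x and up. The tablet's bottom edge sits on a ledge (middle at x 45, z 40 mm here), behind two 20 mm wide lips at y = +-65 mm that reach 8 mm up over its back with 3 mm play: draw the tablet out along its own plane over 10 mm first.
- mat: Cork mat, fixed flat on the bench, 170 deep (its x), 220 wide (its y), 3 mm thick. Origin: centre of its underside. A wooden lip 10 wide and 8 high runs along its -x edge; the screen must face this way.
- tall_rock: Loose rock, about 68 mm across and 95 mm high, beside the mat. Origin: centre of its underside. Leave alone.
- low_rock: Loose rock, about 72 mm across and 58 mm high, on the other side of the mat. Origin: centre of its underside. Leave alone.
- bottle: Upright white plastic dropper bottle, 52 mm across and 110 mm high, beside the rest. Origin: centre of its underside. Leave alone.
- sample_box: Loose open white plastic box with a small stone in it, 70 x 70 mm and 40 mm high, beside the rest. Origin: centre of its underside. Leave alone.
Not all that is in view belongs to the job. Of the things shaped like the tablet, the black one is meant.

How it is judged:
By the outcome, as a careful person would: the job done as asked, in the order asked, and still so for the second after the job is handed in, with the robot touching nothing.
It also fails if it takes over 54 s, if anything falls off the work surface, if the arm or the gripper's body presses on something with over 40 N, if the wrist force passes 120 N, or if a joint passes its speed limit or range.

## Working session

There is one attempt and no reset: what is moved stays moved. The work goes in short steps, Python scripts to look and compute and a tool call to move; the robot and the scene stay as the last step left them, time stands still between calls to the robot, and variables do not carry over. Pictures are saved under pics/ and viewed, at most 10 in all, crops included, and the job is handed in when it is done.

Besides the shell and the picture viewer there is one more tool, called after "Request:" as name(argument=value, ...), one argument or row to a line, values as JSON. step_arm: Moves the arm, as the interface text tells. Its arguments: {"type":"object","properties":{"targets":{"type":"array","items":{"type":"object","properties":{"angular":{"type":"array","items":{"type":"number","minimum":-1,"maximum":1}},"dp":{"type":"array","items":{"type":"number","minimum":-1,"maximum":1}},"fingers":{"type":"number"}}}},"newtons":{"type":"number"}},"required":["targets"]}

```bash
mkdir -p pics; ls; python3 - <<'E'
from bench import *
import cv2,numpy as np
for c in ("side","top"):
    im=snapshot(c); cv2.imwrite(f"pics/{c}0.png",im)
    p=camera_params(c); print(c,p['vfov'],p['cx'],p['cy'],np.round(p['R'],4).tolist(),np.round(p['t'],1).tolist())
    for l in ("tablet","tablet_top","tablet_centre","leg_hinge","leg_fin","leg_foot","rack","mat","tall_rock","low_rock","bottle","sample_box"):
        print(l,[(np.round(d['at']).tolist(),round(d['conf'],2)) for d in pinpoint(c,l)[:3]])
print(sense())
E
```

```text
pics
side 42.591098371490126 285.6497788498791 197.9568591435306 [[0.785, -0.619, -0.0247], [-0.3304, -0.3847, -0.8619], [0.524, 0.6847, -0.5065]] [-370.9, 241.5, 1170.8]
tablet [([238.0, 187.0], 0.71), ([152.0, 208.0], 0.67), ([319.0, 178.0], 0.62)]
tablet_top [([300.0, 161.0], 0.83), ([183.0, 221.0], 0.81), ([256.0, 144.0], 0.7)]
tablet_centre [([164.0, 216.0], 0.95), ([243.0, 168.0], 0.93), ([313.0, 173.0], 0.76)]
leg_hinge [([244.0, 160.0], 0.58), ([172.0, 211.0], 0.55), ([312.0, 162.0], 0.53)]
leg_fin [([156.0, 202.0], 0.76), ([238.0, 171.0], 0.71), ([317.0, 164.0], 0.49)]
leg_foot [([232.0, 184.0], 0.82), ([152.0, 205.0], 0.77), ([322.0, 175.0], 0.61)]
rack [([249.0, 198.0], 0.87)]
mat [([376.0, 252.0], 0.79)]
tall_rock [([242.0, 162.0], 0.7), ([335.0, 229.0], 0.69)]
low_rock [([207.0, 186.0], 0.63), ([420.0, 288.0], 0.56)]
bottle [([294.0, 209.0], 0.76), ([232.0, 184.0], 0.55), ([246.0, 169.0], 0.24)]
sample_box [([211.0, 185.0], 0.55)]
top 45.38708000729909 274.35130587314177 213.3647231763124 [[-0.0292, -0.9996, 0.0016], [-0.9939, 0.0289, -0.1067], [0.1066, -0.0047, -0.9943]
[... 703 characters left out ...]
34.0], 0.7)]
{'time': 1.3, 'joint_pos': array([ 5.92785457e+01,  7.47166855e+00,  8.52674809e+01, -5.45194363e-04,
        8.72617212e+01, -4.89458827e+00]), 'qd': array([ 0.07269613,  0.10304458, -0.0735771 , -0.00541535,  0.03604461,
        0.03009001]), 'joint_efforts': array([-9.65550280e-04, -5.69302189e+01, -5.00865054e+01, -1.87358073e-04,
        1.28912896e-03,  4.07610150e-05]), 'tool_pos': array([261.39081905, 540.07245768, 231.29004166]), 'tcp_rot': array([-1.79999086e+02,  4.68292256e-04,  1.54173160e+02]), 'ft_force': array([-0.28694754, -0.51912283,  0.47591469]), 'wrist_torque': array([ 0.0047757 , -0.02398296,  0.02846608]), 'grip_force': 0.0, 'finger_gap': 85.440979293561}
```

```bash
python3 - <<'E'
import cv2,numpy as np
a=cv2.imread("pics/side0.png");b=cv2.imread("pics/top0.png")
A=cv2.resize(a[100:340,90:490],(800,480)) ; cv2.imwrite("pics/s1.png",A)
B=cv2.resize(b[80:350,110:470],(800,600)); cv2.imwrite("pics/t1.png",B)
E
```

```text
(no output)
```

View pics/s1.png

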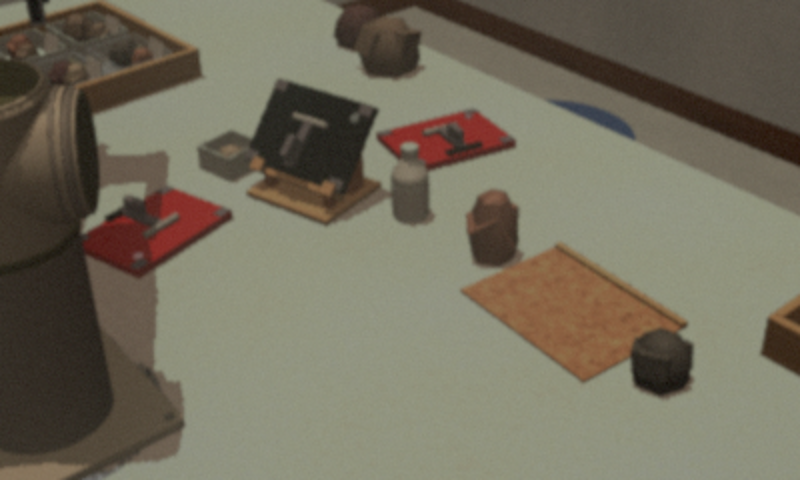

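View pics/t1.png

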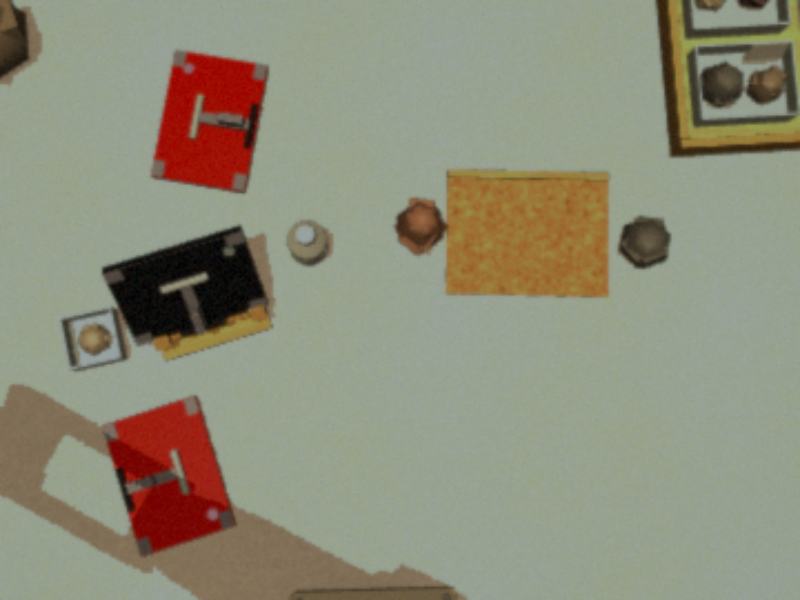

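```bash
cat > h.py <<'E'
import numpy as np,cv2
from scipy.spatial.transform import Rotation as Rn
from scipy.optimize import least_squares
from bench import *
def proj(p,X,fish=False):
    c=np.atleast_2d(X)@np.array(p['R']).T+np.array(p['t']); f=210/np.tan(np.radians(p['vfov']/2))
    if fish:
        r=np.hypot(c[:,0],c[:,1]); k=f*np.arctan2(r,c[:,2])/r
        return np.c_[p['cx']+k*c[:,0],p['cy']+k*c[:,1]]
    return np.c_[p['cx']+f*c[:,0]/c[:,2],p['cy']+f*c[:,1]/c[:,2]]
def unproj(p,uv,z):
    f=210/np.tan(np.radians(p['vfov']/2)); uv=np.atleast_2d(uv).astype(float)
    d=np.c_[(uv[:,0]-p['cx'])/f,(uv[:,1]-p['cy'])/f,np.ones(len(uv))]@np.array(p['R'])
    C=-np.array(p['R']).T@np.array(p['t']); return C+d*((z-C[2])/d[:,2])[:,None]
def leg(th):
    d=np.array([np.sin(th),0,-np.cos(th)]);n=np.array([np.cos(th),0,np.sin(th)]);h=np.array([12,0,82.])
    return dict(leg_hinge=h,leg_fin=h+49*d+15*n,leg_foot=h+75*d)
TP=dict(tablet=np.zeros(3),tablet_top=np.array([0,0,130.]),tablet_centre=np.array([0,0,65.]),**leg(0))
def tabR(yaw,tilt): # tilt>0: z towards own -x
    return Rn.from_euler('ZY',[yaw,-tilt],degrees=True).as_matrix()
# command helper: rows from current commanded pose (p0,R0) to target
def cmd(p0,R0,p,R):
    return np.round(R0.T@(np.array(p)-p0)/200,4).tolist(),np.round(Rn.from_matrix(R0.T@R).as_rotvec(degrees=True)/180,4).tolist()
def euler(r): return Rn.from_euler('xyz',r,degrees=True).as_matrix()
E
python3 - <<'E'
from h import *
obs=[]
for c,x in (("side",dict(tablet=(238,187),tablet_centre=(243,168),leg_hinge=(244,160),leg_fin=(238,171),leg_foot=(232,184))),
 ("top",dict(tablet=(196,222),tablet_top=(184,194),tablet_centre=(193,206),leg_fin=(201,223),leg_foot=(201,227),leg_hinge=(193,207)))):
    snapshot(c)
    P=camera_params(c)
    for l in x:
        d=pinpoint(c,l); b=min(d,key=lambda e:np.hypot(*(np.array(e['at'])-x[l])),default=None)
        if b is not None and np.hypot(*(np.array(b['at'])-x[l]))<12: obs.append((c,l,P,b['at']))
    # side tablet_top was (256,144)
    if c=="side":
        for e in pinpoint(c,"tablet_top"):
            if np.hypot(e['at'][0]-256,e['at'][1]-144)<12: obs.append((c,"tablet_top",P,e['at']))
def res(q):
    R=tabR(q[3],42); return np.concatenate([(proj(P,R@TP[l]+q[:3])[0]-a) for c,l,P,a in obs])
s=least_squares(res,[450,150,45,195],loss='soft_l1',f_scale=2)
print("tablet",s.x.round(1)); 
for o,r in zip(obs,s.fun.reshape(-1,2)): print(o[0],o[1],r.round(1))
P=camera_params("top")
for l in ("bottle","sample_box","tall_rock","low_rock","mat"):
    m=masks_of("top",l)
    if not m: print(l,"none");continue
    px=np.argwhere(m[0]['pixels'])[:,::-1]
    z=5 if l=="mat" else {"bottle":60,"sample_box":40,"tall_rock":50,"low_rock":30}[l]
    W=unproj(P,px,z)[:,:2].astype(np.float32); r=cv2.minAreaRect(W); print(l,m[0]['conf'],np.round(r[0],1),np.round(r[1],1),r[2], W.min(0),W.max(0))
d=pinpoint("top","mat");print(unproj(P,d[0]['at'],0) if d else None)
d=pinpoint("side","mat");print(unproj(camera_params("side"),d[0]['at'],0) if d else None)
E
```

```text
tablet [459.7 218.5  41.9 192.3]
side tablet [-2.6 -0.7]
side tablet_centre [-2.2 -1.3]
side leg_hinge [3.4 0. ]
side leg_fin [2.6 5.9]
side leg_foot [ 1.4 -0.1]
side tablet_top [-2.4 -0.1]
top tablet [1.6 2.5]
top tablet_top [ 0.8 -0.7]
top tablet_centre [-0.   0.4]
top leg_fin [-0.6  0.1]
top leg_foot [-3.4 -1.3]
top leg_hinge [ 0.4 -0.4]
bottle 0.85 [558.7  71.5] [58.4 51.3] 16.960697174072266 [530.2102   46.58756] [589.05133   98.881424]
sample_box 0.72 [442.3 358.2] [74.1 75.5] 10.920170783996582 [403.88953 318.29333] [482.20615 396.7519 ]
tall_rock 0.8 [581.5 -74.2] [62.3 69.1] 43.456138610839844 [ 542.4016  -108.48288] [616.5444  -43.98663]
low_rock 0.98 [ 552.8 -373.6] [62.1 64.8] 24.782363891601562 [ 518.68896 -405.63354] [ 584.62317 -342.4683 ]
mat 0.9 [ 573.6 -222.9] [223.5 176.1] 86.8510971069336 [ 481.9769  -338.32285] [ 666.78125 -111.11983]
[[ 572.87184305 -218.92989754    0.        ]]
[[ 568.61122533 -223.51043534    0.        ]]
```

```bash
cat >> h.py <<'E'
T=np.array([459.7,218.5,41.9]); YAW=192.3
def tool(yaw,tilt,phi,sgn=-1): # pinch-along-y tool; back dir at angle phi from tablet x towards tablet z
    R=tabR(yaw,tilt); b=R@[np.cos(np.radians(phi)),0,np.sin(np.radians(phi))]; y=sgn*R[:,1]; z=-b
    return np.c_[np.cross(y,z),y,z]
E
python3 - <<'E'
from h import *
s=sense(); p0=s['tool_pos'];R0=euler(s['tcp_rot'])
R=tabR(YAW,42); fin=T+R@TP['leg_fin']; G=tool(YAW,42,15)
print(fin,R@TP['tablet_top']+T)
p=fin-130*G[:,2]; print(p); print(cmd(p0,R0,p,G))
E
```

```text
[461.67011442 218.92955441  84.49030561] [544.6902427  237.0308697  138.50882731]
[392.49228378 203.84634809 193.51747945]
([-1.3225, -1.2276, 0.1889], [-0.061, -0.1764, -0.2059])
```

Request:
step_arm(
  targets=[
    {"dp":[-0.2,-0.18,0],"angular":[-0.01,-0.03,-0.035],"fingers":0},
    {"dp":[-0.4,-0.36,0],"angular":[-0.02,-0.06,-0.07],"fingers":0},
    {"dp":[-0.6,-0.55,0],"angular":[-0.03,-0.09,-0.1],"fingers":0},
    {"dp":[-0.8,-0.75,0],"angular":[-0.04,-0.12,-0.14],"fingers":0},
    {"dp":[-0.99,-0.92,0],"angular":[-0.05,-0.15,-0.175],"fingers":0},
    {"dp":[-0.99,-0.92,0],"angular":[-0.061,-0.1764,-0.2059],"fingers":0},
    {"dp":[-0.99,-0.92,0],"angular":[-0.061,-0.1764,-0.2059],"fingers":0},
    {"dp":[-0.99,-0.92,0],"angular":[-0.061,-0.1764,-0.2059],"fingers":0},
  ],
)

```text
time: 3.35
tool_pos: [359.5, 288.8, 232.2]
tcp_rot: [179.9, 33.0, -167.8]
ft_force: [-0.1, 0.3, -0.2]
finger_gap: 85.4
grip_force: 0.0
```

```bash
python3 - <<'E'
from h import *
P=camera_params("wrist"); im=snapshot("wrist"); cv2.imwrite("pics/w1.png",im)
R=tabR(YAW,42)
for l in TP:
    print(l,[(np.round(d['at']).tolist(),round(d['conf'],2)) for d in pinpoint("wrist",l)[:3]],proj(P,R@TP[l]+T,True).round())
E
```

```text
tablet [([193.0, 150.0], 0.73), ([201.0, 160.0], 0.63)] [[201. 149.]]
tablet_top [([204.0, 268.0], 0.73), ([224.0, 263.0], 0.57)] [[202. 268.]]
tablet_centre [([194.0, 256.0], 0.61), ([199.0, 212.0], 0.58)] [[200. 208.]]
leg_hinge [([194.0, 224.0], 0.78), ([200.0, 260.0], 0.39)] [[198. 225.]]
leg_fin [([187.0, 177.0], 0.95)] [[194. 177.]]
leg_foot [([192.0, 156.0], 0.8)] [[198. 154.]]
```

View pics/w1.png

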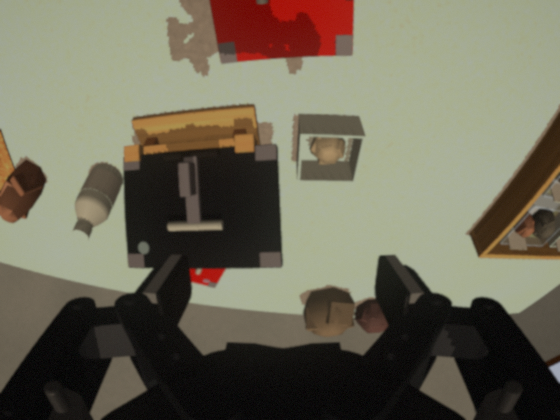

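```bash
python3 - <<'E'
from h import *
P=camera_params("wrist"); im=snapshot("wrist"); Ps=camera_params("side");Pt=camera_params("top")
obs=[(P,True,TP[l],b,1) for l,b in dict(tablet_top=(204,268),tablet_centre=(199,212),leg_hinge=(194,224),leg_fin=(187,177),leg_foot=(192,156)).items()]
hsv=cv2.cvtColor(im,cv2.COLOR_BGR2HSV)
m=masks_of("wrist","tablet"); 
for d in m[:2]:
    M=d['pixels'].astype(np.uint8); h=cv2.convexHull(cv2.findContours(M,0,1)[0][0]); print(d['conf'],M.sum(),cv2.approxPolyDP(h,8,True)[:,0].tolist(),d['at'])
# my own corner reading of the back face
C={(-90,0):(125,150),(90,0):(277,146),(90,130):(282,267),(-90,130):(129,268)}
obs+=[(P,True,np.array([7,y,z]),b,2) for (y,z),b in C.items()]
for Q,dd in ((Ps,dict(tablet_centre=(243,168),tablet_top=(256,144),leg_foot=(232,184),tablet=(238,187))),(Pt,dict(tablet_top=(184,194),tablet_centre=(193,206),leg_fin=(201,223),leg_foot=(201,227),leg_hinge=(193,207)))):
    obs+=[(Q,False,TP[l],b,1) for l,b in dd.items()]
def res(q):
    R=tabR(q[3],42); return np.concatenate([w*(proj(Q,R@X+q[:3],f)[0]-b) for Q,f,X,b,w in obs])
s=least_squares(res,[459,218,42,193],loss='soft_l1',f_scale=2); print(s.x.round(1)); print(s.fun.reshape(-1,2).round(1).tolist())
E
```

```text
0.85 17999 [[276, 145], [280, 267], [128, 267], [124, 163]] [201.7, 209.9]
0.8 489 [[224, 270], [214, 287], [190, 276]] [208.4, 277.1]
[467.8 212.8  36.7 194.9]
[[-3.4, -0.7], [-1.3, -2.5], [1.1, 1.6], [2.4, 2.1], [1.5, 0.1], [303.0, -7.8], [-306.1, 20.6], [-308.0, -0.5], [302.5, 0.0], [3.9, -0.1], [-0.4, 3.2], [4.8, 1.2], [0.1, 1.7], [3.7, -4.6], [1.7, 0.5], [-2.1, -2.3], [0.0, -3.3], [0.3, -2.2]]
```

```bash
python3 - <<'E'
from h import *
P=camera_params("wrist"); Ps=camera_params("side");Pt=camera_params("top")
obs=[(P,True,TP[l],b,1) for l,b in dict(tablet_top=(204,268),tablet_centre=(199,212),leg_hinge=(194,224),leg_fin=(187,177),leg_foot=(192,156)).items()]
C={(90,0):(125,150),(-90,0):(277,146),(-90,130):(281,267),(90,130):(128,268)}
obs+=[(P,True,np.array([7,y,z]),b,1.5) for (y,z),b in C.items()]
for Q,dd in ((Ps,dict(tablet_centre=(243,168),tablet_top=(256,144),leg_foot=(232,184),tablet=(238,187))),(Pt,dict(tablet_top=(184,194),tablet_centre=(193,206),leg_fin=(201,223),leg_foot=(201,227),leg_hinge=(193,207)))):
    obs+=[(Q,False,TP[l],b,1) for l,b in dd.items()]
# side and top outline corners, from viewed crops (scale 2 / 2.222)
sc={(-90,130):(282,80),(90,130):(378,107)}; tc={(-90,130):(104,269),(90,130):(240,228),(-90,0):(138,343),(90,0):(270,310)}
obs+=[(Ps,False,np.array([7,y,z]),(90+b[0]/2,100+b[1]/2),1.5) for (y,z),b in sc.items()]
obs+=[(Pt,False,np.array([7,y,z]),(110+b[0]/2.222,80+b[1]/2.222),1.5) for (y,z),b in tc.items()]
def res(q):
    R=tabR(q[3],42); return np.concatenate([w*(proj(Q,R@X+q[:3],f)[0]-b) for Q,f,X,b,w in obs])
s=least_squares(res,[459,218,42,193],loss='soft_l1',f_scale=2); print(s.x.round(1)); print(s.fun.reshape(-1,2).round(1).tolist())
E
```

```text
[464.3 212.9  38.8 195.1]
[[-3.2, -0.7], [-1.2, -3.1], [1.2, 1.2], [2.3, 1.1], [1.4, -1.1], [-2.6, 8.1], [0.6, -2.1], [0.6, 1.4], [-0.7, -1.6], [2.8, -0.4], [-1.5, 2.9], [3.7, 1.0], [-1.0, 1.4], [3.4, -3.5], [1.5, 1.7], [-2.2, -1.2], [-0.1, -2.2], [0.1, -1.0], [-1.8, -1.7], [-1.2, 0.2], [-1.4, 0.7], [1.9, 0.2], [-0.8, -0.1], [-0.6, -4.5]]
```

```bash
sed -i 's/^T=.*/T=np.array([463.8,213,39.6]); YAW=195/' h.py; python3 - <<'E'
from h import *
s=sense(); p0=s['tool_pos'];R0=euler(s['tcp_rot'])
R=tabR(YAW,42); g=T+R@[12+11,0,33]; G=tool(YAW,42,15)
p=g-55*G[:,2]; print(s['joint_pos'].round(),g,p); print(cmd(p0,R0,p,G))
E
```

```text
[ 46. -46. 133. -19.  65. -52.] [468.61898369 214.29124279  79.51378319] [439.68453364 206.53828026 125.64066442]
([0.0313, -0.4849, 0.6087], [-0.0082, -0.0002, -0.0125])
```

Request:
step_arm(
  targets=[
    {"dp":[0.004,-0.1,0.05],"angular":[0,0,0],"fingers":0},
    {"dp":[0.01,-0.25,0.15],"angular":[0,0,0],"fingers":0},
    {"dp":[0.02,-0.4,0.35],"angular":[0,0,-0.01],"fingers":0},
    {"dp":[0.03,-0.485,0.55],"angular":[-0.008,0,-0.0125],"fingers":0},
    {"dp":[0.031,-0.485,0.609],"angular":[-0.008,0,-0.0125],"fingers":0},
    {"dp":[0.031,-0.485,0.609],"angular":[-0.008,0,-0.0125],"fingers":0},
    {"dp":[0.031,-0.485,0.609],"angular":[-0.008,0,-0.0125],"fingers":0},
    {"dp":[0.031,-0.485,0.609],"angular":[-0.008,0,-0.0125],"fingers":0},
  ],
)

```text
time: 4.8
tool_pos: [440.1, 207.2, 127.0]
tcp_rot: [-180.0, 33.1, -165.0]
ft_force: [-0.3, 0.9, 0.1]
finger_gap: 85.2
grip_force: 0.0
```

```bash
python3 - <<'E'
from h import *
P=camera_params("wrist"); im=snapshot("wrist"); cv2.imwrite("pics/w2.png",im)
s=sense(); print(s['tool_pos'],s['tcp_rot'],s['joint_pos'].round())
R=tabR(YAW,42)
for l in TP:
    print(l,[(np.round(d['at']).tolist(),round(d['conf'],2)) for d in pinpoint("wrist",l)[:3]],proj(P,R@TP[l]+T,True).round())
g=T+R@[23,0,33]
print(proj(P,g,True))
G=tool(YAW,42,15);print(cmd(s['tool_pos'],euler(s['tcp_rot']),g,G))
E
```

```text
[440.04566042 207.17658459 126.92310376] [-179.99633808   33.09189562 -164.95037409] [ 22. -42. 142.  -5.  47. -81.]
tablet [([277.0, 171.0], 0.94)] [[283. 173.]]
tablet_top [([282.0, 349.0], 0.7)] [[283. 345.]]
tablet_centre [([285.0, 264.0], 0.81), ([284.0, 182.0], 0.19)] [[283. 263.]]
leg_hinge [([284.0, 289.0], 0.57)] [[283. 290.]]
leg_fin [([284.0, 225.0], 0.67)] [[283. 221.]]
leg_foot [([283.0, 180.0], 0.91)] [[283. 181.]]
[[283.04440768 220.7737531 ]]
([0.0061, -0.0027, 0.279], [0.0001, 0.0005, 0.0002])
```

View pics/w2.png

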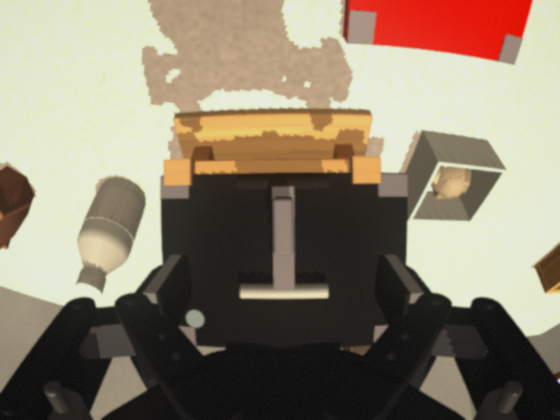

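```bash
python3 - <<'E'
from h import *
s=sense(); p0=s['tool_pos'];R0=euler(s['tcp_rot'])
R=tabR(YAW,42); g=T+R@[12+12.5,0,34]; G=tool(YAW,42,35)
print(cmd(p0,R0,g-40*G[:,2],G),cmd(p0,R0,g,G))
E
```

```text
([-0.0697, -0.0001, 0.0794], [-0.0001, 0.1112, 0.0]) ([-0.0012, -0.0001, 0.2674], [-0.0001, 0.1112, 0.0])
```

Request:
step_arm(
  targets=[
    {"dp":[-0.03,0,0.03],"angular":[0,0.05,0],"fingers":0},
    {"dp":[-0.07,0,0.08],"angular":[0,0.111,0],"fingers":0},
    {"dp":[-0.07,0,0.08],"angular":[0,0.111,0],"fingers":0},
    {"dp":[-0.07,0,0.08],"angular":[0,0.111,0],"fingers":0},
    {"dp":[-0.045,0,0.15],"angular":[0,0.111,0],"fingers":0},
    {"dp":[-0.02,0,0.22],"angular":[0,0.111,0],"fingers":0},
    {"dp":[-0.001,0,0.267],"angular":[0,0.111,0],"fingers":0},
    {"dp":[-0.001,0,0.267],"angular":[0,0.111,0],"fingers":0},
  ],
)

```text
time: 6.15
tool_pos: [467.0, 213.7, 79.7]
tcp_rot: [-180.0, 12.9, -165.0]
ft_force: [0.9, -0.2, -0.2]
finger_gap: 85.6
grip_force: 0.0
```

```bash
python3 - <<'E'
from h import *
s=sense(); print(s)
P=camera_params("wrist"); im=snapshot("wrist"); 
R=tabR(YAW,42)
for l in TP:
    print(l,[(np.round(d['at']).tolist(),round(d['conf'],2)) for d in pinpoint("wrist",l)[:2]],proj(P,R@TP[l]+T,True).round())
E
```

```text
{'time': 6.15, 'joint_pos': array([ 19.6166019 , -10.82915269, 120.62230356,  -1.25503478,
        57.35502397, -84.81414971]), 'qd': array([ 0.05817599, -0.64390827, -1.30720566,  0.0763176 ,  0.88028243,
        0.04921359]), 'joint_efforts': array([-1.91579747e-02, -3.69086623e+01, -4.68355644e+01, -1.31067876e-01,
       -1.90741427e+00,  3.16216268e-03]), 'tool_pos': array([467.03974269, 213.67015204,  79.67901653]), 'tcp_rot': array([-179.97468602,   12.90066787, -165.00838311]), 'ft_force': array([ 0.90240162, -0.18255113, -0.24943504]), 'wrist_torque': array([-0.00636503,  0.12528268, -0.00571089]), 'grip_force': 0.0, 'finger_gap': 85.56114594105081}
tablet [([280.0, 210.0], 0.66)] [[284. 213.]]
tablet_top [([285.0, 216.0], 0.43)] [[284. 437.]]
tablet_centre [([285.0, 327.0], 0.96)] [[284. 326.]]
leg_hinge [([285.0, 362.0], 0.82), ([285.0, 214.0], 0.26)] [[285. 360.]]
leg_fin [([285.0, 266.0], 0.8)] [[285. 261.]]
leg_foot [([287.0, 215.0], 0.74)] [[284. 218.]]
```

Request:
step_arm(
  newtons=25,
  targets=[
    {"dp":[0,0,0],"angular":[0,0,0],"fingers":0.3},
    {"dp":[0,0,0],"angular":[0,0,0],"fingers":0.6},
    {"dp":[0,0,0],"angular":[0,0,0],"fingers":0.8},
    {"dp":[0,0,0],"angular":[0,0,0],"fingers":1},
    {"dp":[0,0,0],"angular":[0,0,0],"fingers":1},
    {"dp":[0,0,0],"angular":[0,0,0],"fingers":1},
    {"dp":[0,0,0],"angular":[0,0,0],"fingers":1},
    {"dp":[0,0,0],"angular":[0,0,0],"fingers":1},
  ],
)

```text
time: 7.5
tool_pos: [468.0, 214.2, 81.1]
tcp_rot: [-180.0, 13.0, -165.0]
ft_force: [-1.5, 2.9, -0.5]
finger_gap: 11.2
grip_force: 29.2
```

```bash
python3 - <<'E'
from h import *
s=sense(); print(s['time'],s['finger_gap'],s['grip_force'],s['ft_force'],s['tool_pos'],s['tcp_rot'])
p0=s['tool_pos'];R0=euler(s['tcp_rot']); R=tabR(YAW,42)
H=T+R@[12,0,82]
for th in (.1,.2,.3,.4,.5,.6,.7,.75,.78):
    # rotation of leg: about tablet y by -th (n tilts x->z)
    Q=Rn.from_rotvec(-th*R[:,1]).as_matrix()
    print(th,cmd(p0,R0,H+Q@(p0-H),Q@R0))
E
```

```text
7.5 11.237549839604435 29.238568909931928 [-1.46386638  2.86357864 -0.54441083] [468.03845206 214.15550228  81.05849097] [-179.99823652   13.01270794 -165.01268668]
0.1 ([0.0075, -0.0, -0.0237], [0.0, 0.0318, -0.0])
0.2 ([0.0127, -0.0, -0.0481], [0.0, 0.0637, -0.0])
0.3 ([0.0154, -0.0, -0.0729], [0.0, 0.0955, -0.0])
0.4 ([0.0155, -0.0, -0.0978], [0.0, 0.1273, -0.0])
0.5 ([0.0132, -0.0, -0.1226], [0.0, 0.1592, -0.0])
0.6 ([0.0085, -0.0, -0.147], [0.0, 0.191, -0.0])
0.7 ([0.0013, -0.0, -0.1709], [0.0, 0.2228, -0.0])
0.75 ([-0.0032, -0.0, -0.1825], [0.0001, 0.2387, -0.0])
0.78 ([-0.0061, -0.0, -0.1894], [0.0001, 0.2483, -0.0])
```

Request:
step_arm(
  targets=[
    {"dp":[0.0075,0,-0.0237],"angular":[0,0.0318,0],"fingers":1},
    {"dp":[0.0127,0,-0.048],"angular":[0,0.0637,0],"fingers":1},
    {"dp":[0.0154,0,-0.0729],"angular":[0,0.0955,0],"fingers":1},
    {"dp":[0.0155,0,-0.0978],"angular":[0,0.1273,0],"fingers":1},
    {"dp":[0.0132,0,-0.1226],"angular":[0,0.1592,0],"fingers":1},
    {"dp":[0.0085,0,-0.147],"angular":[0,0.191,0],"fingers":1},
    {"dp":[0.0013,0,-0.171],"angular":[0,0.2228,0],"fingers":1},
    {"dp":[0.0013,0,-0.171],"angular":[0,0.2228,0],"fingers":1},
  ],
)

```text
time: 8.5
tool_pos: [459.9, 211.1, 112.7]
tcp_rot: [-179.9, -27.4, -165.1]
ft_force: [-5.5, -3.9, 0.0]
finger_gap: 11.6
grip_force: 28.1
```

```bash
python3 - <<'E'
from h import *
s=sense(); print(s['time'],s['finger_gap'],s['grip_force'],s['ft_force'],s['wrist_torque'],s['tool_pos'],s['tcp_rot'],s['joint_pos'].round())
p0=s['tool_pos'];R0=euler(s['tcp_rot']); R=tabR(YAW,42)
H=T+R@[12,0,82]
v=R.T@(p0-H); print('angle of tcp about hinge',np.arctan2(v[0],-v[2]), 'start', (lambda w:np.arctan2(w[0],-w[2]))(R.T@(np.array([468.0,214.2,81.1])-H)))
for d in (.03,.06,.1,.13,.16):
    Q=Rn.from_rotvec(-d*R[:,1]).as_matrix()
    print(d,cmd(p0,R0,H+Q@(p0-H),Q@R0))
E
```

```text
8.5 11.598141993145997 28.124065697193146 [-5.45790916 -3.87026529  0.0481279 ] [-0.43411156  0.44676147  0.35109472] [459.86118619 211.0569266  112.71744267] [-179.9117493   -27.37922326 -165.08285382] [ 18.  25.  81.   1. 101. -87.]
angle of tcp about hinge 0.9201442620596224 start 0.25401102814482635
0.03 ([0.0028, -0.0, -0.007], [0.0, 0.0095, -0.0])
0.06 ([0.0054, -0.0, -0.0141], [0.0, 0.0191, -0.0])
0.1 ([0.0085, -0.0, -0.0237], [0.0, 0.0318, -0.0])
0.13 ([0.0106, -0.0, -0.031], [0.0001, 0.0414, -0.0])
0.16 ([0.0125, -0.0, -0.0383], [0.0001, 0.0509, -0.0])
```

Request:
step_arm(
  targets=[
    {"dp":[0.0014,0,-0.0035],"angular":[0,0.005,0],"fingers":1},
    {"dp":[0.0028,0,-0.007],"angular":[0,0.0095,0],"fingers":1},
    {"dp":[0.0042,0,-0.01],"angular":[0,0.015,0],"fingers":1},
    {"dp":[0.0054,0,-0.0141],"angular":[0,0.0191,0],"fingers":1},
    {"dp":[0.0065,0,-0.018],"angular":[0,0.024,0],"fingers":1},
    {"dp":[0.0075,0,-0.021],"angular":[0,0.028,0],"fingers":1},
    {"dp":[0.0085,0,-0.0237],"angular":[0,0.0318,0],"fingers":1},
    {"dp":[0.0085,0,-0.0237],"angular":[0,0.0318,0],"fingers":1},
  ],
)

```text
time: 9.5
tool_pos: [460.9, 212.1, 118.5]
tcp_rot: [-180.0, -32.9, -165.0]
ft_force: [2.8, 0.5, -19.0]
finger_gap: 11.3
grip_force: 26.7
```

```bash
python3 - <<'E'
from h import *
s=sense(); print(s['time'],s['finger_gap'],s['grip_force'],s['ft_force'],s['wrist_torque'],s['tool_pos'],s['tcp_rot'],s['joint_pos'].round())
p0=s['tool_pos']; R=tabR(YAW,42);H=T+R@[12,0,82]
v=R.T@(p0-H); print('angle',np.arctan2(v[0],-v[2])-.254,np.hypot(v[0],v[2]))
Pt=camera_params("top");Ps=camera_params("side");im=snapshot("side");cv2.imwrite("pics/s2.png",cv2.resize(im[120:220,180:320],(700,500)))
snapshot("top")
for c,P in (("side",Ps),("top",Pt)):
  for l in ("leg_fin","leg_foot","tablet_top","tablet_centre"):
    print(c,l,[np.round(d['at']).tolist() for d in pinpoint(c,l)[:4]],[proj(P,T+R@leg(a).get(l,TP[l]))[0].round().tolist() for a in (0,.65,.75)])
E
```

```text
9.5 11.256572732449413 26.720123472623527 [  2.76085531   0.51279313 -19.00785421] [ 0.65895393 -2.35709797  0.14652775] [460.91521496 212.07569822 118.46007134] [-179.97856554  -32.86753143 -165.03294204] [ 18.  30.  76.   2. 107. -87.]
angle 0.783062940983841 49.96578803849517
side leg_fin [[318.0, 166.0], [156.0, 203.0], [249.0, 196.0], [232.0, 156.0]] [[236.0, 175.0], [234.0, 166.0], [234.0, 164.0]]
side leg_foot [[226.0, 170.0], [148.0, 205.0], [321.0, 177.0]] [[235.0, 185.0], [229.0, 175.0], [228.0, 173.0]]
side tablet_top [[302.0, 162.0], [256.0, 144.0], [182.0, 219.0]] [[254.0, 147.0], [254.0, 147.0], [254.0, 147.0]]
side tablet_centre [[247.0, 168.0], [312.0, 171.0], [166.0, 215.0]] [[246.0, 167.0], [246.0, 167.0], [246.0, 167.0]]
top leg_fin [[347.0, 182.0]] [[199.0, 222.0], [198.0, 223.0], [197.0, 223.0]]
top leg_foot [[153.0, 234.0], [221.0, 136.0]] [[201.0, 225.0], [201.0, 232.0], [201.0, 232.0]]
top tablet_top [] [[187.0, 191.0], [187.0, 191.0], [187.0, 191.0]]
top tablet_centre [[204.0, 134.0]] [[194.0, 208.0], [194.0, 208.0], [194.0, 208.0]]
```

View pics/s2.png

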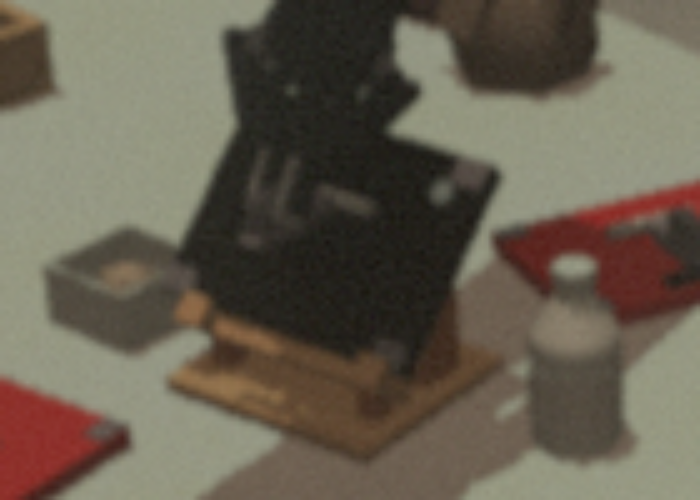

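Request:
step_arm(
  targets=[
    {"dp":[0.006,0,-0.02],"angular":[0,0.025,0],"fingers":0.6},
    {"dp":[0.006,0,-0.02],"angular":[0,0.025,0],"fingers":0.2},
    {"dp":[0.006,0,-0.02],"angular":[0,0.025,0],"fingers":0},
    {"dp":[0.006,0,-0.02],"angular":[0,0.025,0],"fingers":0},
    {"dp":[0.006,0,-0.1],"angular":[0,0.025,0],"fingers":0},
    {"dp":[0.006,0,-0.3],"angular":[0,0.025,0],"fingers":0},
    {"dp":[0.006,0,-0.55],"angular":[0,0.025,0],"fingers":0},
    {"dp":[0.006,0,-0.6],"angular":[0,0.025,0],"fingers":0},
  ],
)

```text
time: 11.0
tool_pos: [525.0, 229.3, 224.9]
tcp_rot: [180.0, -36.9, -165.0]
ft_force: [0.3, -0.3, 1.4]
finger_gap: 85.3
grip_force: 0.0
```

```bash
cat >> h.py <<'E'
def gripR(yaw,tilt,s): # tool z along -tablet z, tool y = s * tablet x
    R=tabR(yaw,tilt); y=s*R[:,0]; z=-R[:,2]; return np.c_[np.cross(y,z),y,z]
E
python3 - <<'E'
from h import *
s=sense(); print(s['time'],s['finger_gap'],s['ft_force'],s['tool_pos'],s['tcp_rot'],s['joint_pos'].round())
p0=s['tool_pos'];R0=euler(s['tcp_rot']); R=tabR(YAW,42)
for c in ("wrist","side","top"):
  snapshot(c);P=camera_params(c)
  for l in ("leg_fin","leg_foot","leg_hinge","tablet_top","tablet_centre"):
    print(c,l,[np.round(d['at']).tolist() for d in pinpoint(c,l)[:4]],[proj(P,T+R@leg(a).get(l,TP[l]),c=="wrist")[0].round().tolist() for a in (0,.65,.75)])
for sg in (1,-1): G=gripR(YAW,42,sg); print(cmd(p0,R0,T+R@[0,0,160],G))
E
```

```text
11.0 85.30071088717507 [ 0.31585507 -0.26290833  1.40592037] [524.95570932 229.27966059 224.88690701] [ 179.99586518  -36.90951332 -165.02042177] [ 17.  40.  52.   2. 125. -87.]
wrist leg_fin [[284.0, 208.0], [382.0, 108.0]] [[284.0, 228.0], [284.0, 210.0], [284.0, 208.0]]
wrist leg_foot [[394.0, 119.0], [281.0, 190.0]] [[283.0, 231.0], [284.0, 195.0], [284.0, 190.0]]
wrist leg_hinge [[345.0, 119.0], [284.0, 265.0]] [[284.0, 269.0], [284.0, 269.0], [284.0, 269.0]]
wrist tablet_top [[287.0, 312.0], [305.0, 120.0]] [[284.0, 316.0], [284.0, 316.0], [284.0, 316.0]]
wrist tablet_centre [[354.0, 119.0], [284.0, 266.0]] [[284.0, 270.0], [284.0, 270.0], [284.0, 270.0]]
side leg_fin [[233.0, 162.0], [156.0, 202.0], [320.0, 166.0], [255.0, 145.0]] [[236.0, 175.0], [234.0, 166.0], [234.0, 164.0]]
side leg_foot [[153.0, 202.0], [227.0, 172.0], [297.0, 211.0], [321.0, 175.0]] [[235.0, 185.0], [229.0, 175.0], [228.0, 173.0]]
side leg_hinge [[308.0, 162.0], [242.0, 162.0]] [[246.0, 161.0], [246.0, 161.0], [246.0, 161.0]]
side tablet_top [[302.0, 162.0], [181.0, 220.0]] [[254.0, 147.0], [254.0, 147.0], [254.0, 147.0]]
side tablet_centre [[164.0, 212.0], [244.0, 168.0], [312.0, 171.0], [255.0, 143.0]] [[246.0, 167.0], [246.0, 167.0], [246.0, 167.0]]
top leg_fin [[214.0, 134.0]] [[199.0, 222.0], [198.0, 223.0], [197.0, 223.0]]
top leg_foot [[223.0, 134.0]] [[201.0, 225.0], [201.0, 232.0], [201.0, 232.0]]
top leg_hinge [[197.0, 135.0]] [[193.0, 206.0], [193.0, 206.0], [193.0, 206.0]]
top tablet_top [[181.0, 131.0]] [[187.0, 191.0], [187.0, 191.0], [187.0, 191.0]]
top tablet_centre [[194.0, 207.0], [203.0, 133.0]] [[194.0, 208.0], [194.0, 208.0], [194.0, 208.0]]
([-0.3743, 0.0006, 0.1339], [-0.0221, 0.0223, -0.4997])
([-0.3743, 0.0006, 0.1339], [0.0223, 0.0221, 0.4996])
```

Request:
step_arm(
  targets=[
    {"dp":[-0.05,0,0],"angular":[0.002,0.002,0.058],"fingers":0},
    {"dp":[-0.1,0,0],"angular":[0.005,0.005,0.116],"fingers":0},
    {"dp":[-0.15,0,0],"angular":[0.007,0.007,0.174],"fingers":0},
    {"dp":[-0.2,0,0],"angular":[0.01,0.01,0.232],"fingers":0},
    {"dp":[-0.25,0,0.03],"angular":[0.013,0.013,0.29],"fingers":0},
    {"dp":[-0.3,0,0.06],"angular":[0.016,0.016,0.348],"fingers":0},
    {"dp":[-0.35,0,0.1],"angular":[0.018,0.018,0.406],"fingers":0},
    {"dp":[-0.374,0,0.134],"angular":[0.0205,0.0205,0.464],"fingers":0},
  ],
)

```text
time: 12.9
tool_pos: [564.6, 239.9, 153.2]
tcp_rot: [-138.0, -3.9, 109.7]
ft_force: [0.9, -0.1, -0.0]
finger_gap: 85.5
grip_force: 0.0
```

```bash
python3 - <<'E'
from h import *
s=sense(); print(s['time'],s['ft_force'],s['tool_pos'],s['tcp_rot'],s['joint_pos'].round())
p0=s['tool_pos'];R0=euler(s['tcp_rot']); R=tabR(YAW,42)
for c in ("wrist",):
  im=snapshot(c);P=camera_params(c); cv2.imwrite("pics/w3.png",im)
  for l in ("leg_fin","leg_foot","leg_hinge","tablet_top","tablet_centre"):
    print(c,l,[np.round(d['at']).tolist() for d in pinpoint(c,l)[:4]],[proj(P,T+R@leg(a).get(l,TP[l]),c=="wrist")[0].round().tolist() for a in (.75,)])
  for y in (-90,90):
   for x in (-7,7): print(x,y,proj(P,T+R@[x,y,130],True)[0].round())
G=gripR(YAW,42,-1); print(cmd(p0,R0,T+R@[0,0,150],G),cmd(p0,R0,T+R@[0,0,95],G))
E
```

```text
12.9 [ 0.93243481 -0.07523639 -0.04881679] [564.63873218 239.8508336  153.22230059] [-138.0135626    -3.86188305  109.6628271 ] [ 17.  56.  38.   2. 128.  -3.]
wrist leg_fin [[208.0, 199.0], [192.0, 56.0], [277.0, 190.0]] [[209.0, 198.0]]
wrist leg_foot [[207.0, 191.0], [205.0, 46.0], [343.0, 42.0]] [[209.0, 189.0]]
wrist leg_hinge [[200.0, 96.0], [554.0, 353.0], [261.0, 214.0]] [[263.0, 213.0]]
wrist tablet_top [[277.0, 240.0], [201.0, 128.0]] [[280.0, 241.0]]
wrist tablet_centre [[279.0, 204.0], [540.0, 361.0]] [[281.0, 208.0]]
-7 -90 [310.  74.]
7 -90 [283.  72.]
-7 90 [278. 362.]
7 90 [257. 361.]
([0.0017, -0.0074, 0.0213], [-0.0008, 0.0014, 0.0336]) ([0.0029, -0.0067, 0.2963], [-0.0008, 0.0014, 0.0336])
```

View pics/w3.png

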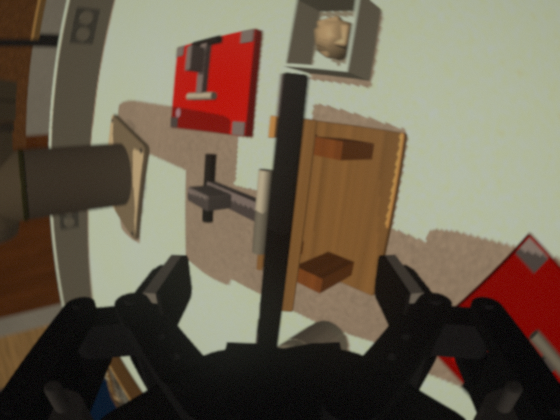

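Request:
step_arm(
  newtons=60,
  targets=[
    {"dp":[0.002,-0.014,0.02],"angular":[-0.001,0.001,0.034],"fingers":0},
    {"dp":[0.002,-0.014,0.12],"angular":[-0.001,0.001,0.034],"fingers":0},
    {"dp":[0.003,-0.014,0.24],"angular":[-0.001,0.001,0.034],"fingers":0},
    {"dp":[0.003,-0.014,0.295],"angular":[-0.001,0.001,0.034],"fingers":0},
    {"dp":[0.003,-0.014,0.295],"angular":[-0.001,0.001,0.034],"fingers":0.3},
    {"dp":[0.003,-0.014,0.295],"angular":[-0.001,0.001,0.034],"fingers":0.5},
    {"dp":[0.003,-0.014,0.295],"angular":[-0.001,0.001,0.034],"fingers":0.7},
    {"dp":[0.003,-0.014,0.295],"angular":[-0.001,0.001,0.034],"fingers":0.75},
  ],
)

```text
time: 14.2
tool_pos: [524.9, 229.2, 112.6]
tcp_rot: [-138.1, -0.1, 105.3]
ft_force: [-1.2, 0.4, 0.5]
finger_gap: 21.2
grip_force: 0.0
```

Request:
step_arm(
  targets=[
    {"dp":[0,0,0],"angular":[0,0,0],"fingers":0.8},
    {"dp":[0,0,0],"angular":[0,0,0],"fingers":0.85},
    {"dp":[0,0,0],"angular":[0,0,0],"fingers":0.9},
    {"dp":[0,0,0],"angular":[0,0,0],"fingers":1},
    {"dp":[0,0,0],"angular":[0,0,0],"fingers":1},
    {"dp":[0,0,0],"angular":[0,0,0],"fingers":1},
    {"dp":[0,0,0],"angular":[0,0,0],"fingers":1},
    {"dp":[0,0,0],"angular":[0,0,0],"fingers":1},
  ],
)

```text
time: 15.2
tool_pos: [524.6, 229.1, 112.4]
tcp_rot: [-138.1, -0.1, 105.3]
ft_force: [4.4, 1.5, 1.7]
finger_gap: 12.9
grip_force: 59.7
```

```bash
python3 - <<'E'
from h import *
s=sense(); print(s)
R=tabR(YAW,42); print("tcp in tablet",R.T@(s['tool_pos']-T)); G=gripR(YAW,42,-1); print(Rn.from_matrix(G.T@euler(s['tcp_rot'])).as_rotvec(degrees=True))
# mat fit: outline vs mask in both views
Ps=camera_params("side");Pt=camera_params("top")
M={}
for c in ("side","top"):
    snapshot(c); d=masks_of(c,"mat"); M[c]=d[0]['pixels'] if d else None; print(c,d[0]['conf'])
def hull(P,q):
    A=Rn.from_euler('z',q[2],degrees=True).as_matrix(); t=np.array([q[0],q[1],0])
    pts=[[x,y,z] for x in(-85,85) for y in(-110,110) for z in (0,3)]+[[x,y,z] for x in(-85,-75) for y in(-110,110) for z in (11,)]
    uv=proj(P,np.array(pts)@A.T+t); return cv2.convexHull((uv*16).astype(np.int32))
def cost(q):
    s=0
    for c,P in (("side",Ps),("top",Pt)):
        m=np.zeros((420,560),np.uint8); cv2.fillConvexPoly(m,hull(P,q),1,shift=4); m=m>0
        s+=(m^M[c]).sum()/(m|M[c]).sum()
    return s
from scipy.optimize import minimize
b=minimize(cost,[571,-221,180],method='Nelder-Mead',options=dict(initial_simplex=[[571,-221,178],[578,-221,180],[571,-214,182],[566,-226,184]]))
print(b.x,b.fun)
E
```

```text
{'time': 15.2, 'joint_pos': array([ 17.45938716,  49.98530434,  51.5860579 ,   1.8155273 ,
       120.26651988,   2.47151778]), 'qd': array([-0.11335271,  0.02555913, -0.01516454, -0.00927587, -0.03172055,
       -0.02357244]), 'joint_efforts': array([  0.28351265, -81.65429592, -40.90565443,   0.15893857,
         5.51739872,   0.14688358]), 'tool_pos': array([524.60453567, 229.13530137, 112.43797362]), 'tcp_rot': array([-1.38125808e+02, -1.29235079e-01,  1.05254141e+02]), 'ft_force': array([4.44491103, 1.5085947 , 1.65068809]), 'wrist_torque': array([ 0.22244553, -0.51701105,  0.10976668]), 'grip_force': 59.67750549316406, 'finger_gap': 12.892257928109496}
tcp in tablet [ 1.98777223  0.15186755 96.22336311]
[-0.12552153 -0.07371107 -0.27541982]
side 0.62
top 0.96
[ 574.56648299 -223.73068616  177.903875  ] 0.1418887284637951
```

```bash
python3 - <<'E'
from h import *
Pt=camera_params("top"); im=cv2.imread("pics/top0.png"); hsv=cv2.cvtColor(im,cv2.COLOR_BGR2HSV)
m=cv2.inRange(hsv,(8,90,80),(32,255,255)); m[:, :309]=0; m[:,385:]=0; m[:155]=0; m[225:]=0
m=cv2.morphologyEx(m,cv2.MORPH_CLOSE,np.ones((7,7)))
ys,xs=np.nonzero(m);print(xs.min(),xs.max(),ys.min(),ys.max())
def edge(pts,z):
    W=unproj(Pt,pts,z)[:,:2].astype(np.float32); v=cv2.fitLine(W,cv2.DIST_HUBER,0,.01,.01).ravel(); return v[2:],v[:2],np.degrees(np.arctan2(v[1],v[0]))
C=range(xs.min()+6,xs.max()-5); Rr=range(ys.min()+6,ys.max()-5)
bot=[(c,np.nonzero(m[:,c])[0].max()+.5) for c in C]; top=[(c,np.nonzero(m[:,c])[0].min()-.5) for c in C]
lef=[(np.nonzero(m[r])[0].min()-.5,r) for r in Rr]; rig=[(np.nonzero(m[r])[0].max()+.5,r) for r in Rr]
for n,e,z in (("near",bot,3),("far",top,11),("left",lef,3),("right",rig,3)): print(n,edge(np.array(e),z))
E
```

```text
309 383 157 213
near (array([ 488.85654, -220.1847 ], dtype=float32), array([0.02903276, 0.9995785 ], dtype=float32), np.float32(88.3363))
far (array([ 658.9655 , -190.96004], dtype=float32), array([0.02884996, 0.9995838 ], dtype=float32), np.float32(88.34679))
left (array([ 560.3934 , -112.67673], dtype=float32), array([ 0.9993196 , -0.03688272], dtype=float32), np.float32(-2.1137037))
right (array([ 569.47925, -333.42987], dtype=float32), array([ 0.9986274, -0.0523757], dtype=float32), np.float32(-3.0022805))
```

```bash
python3 - <<'E'
from h import *
s=sense(); p0=s['tool_pos'];R0=euler(s['tcp_rot'])
a=p0-R0[:,2]*30; print(cmd(p0,R0,a,R0)[0]); 
for h in (60,120,180): print(h,cmd(p0,R0,a+[0,0,h],R0)[0])
E
```

```text
[-0.0, -0.0, -0.15]
60 [0.0007, -0.2003, -0.3734]
120 [0.0013, -0.4005, -0.5967]
180 [0.002, -0.6008, -0.8201]
```

Request:
step_arm(
  targets=[
    {"dp":[0,0,-0.03],"angular":[0,0,0],"fingers":1},
    {"dp":[0,0,-0.07],"angular":[0,0,0],"fingers":1},
    {"dp":[0,0,-0.11],"angular":[0,0,0],"fingers":1},
    {"dp":[0,0,-0.15],"angular":[0,0,0],"fingers":1},
    {"dp":[0,-0.1,-0.26],"angular":[0,0,0],"fingers":1},
    {"dp":[0.001,-0.25,-0.43],"angular":[0,0,0],"fingers":1},
    {"dp":[0.001,-0.4,-0.597],"angular":[0,0,0],"fingers":1},
    {"dp":[0.002,-0.6,-0.82],"angular":[0,0,0],"fingers":1},
  ],
)

```text
time: 16.4
tool_pos: [543.8, 234.3, 315.0]
tcp_rot: [-138.0, -0.1, 105.2]
ft_force: [1.3, 0.3, -4.6]
finger_gap: 12.9
grip_force: 59.5
```

```bash
cat >> h.py <<'E'
MC=np.array([573.7,-223.5,0]); MY=178.; TL=-21.2
RS=tabR(MY,TL); ux=tabR(MY,0)[:,0]; OS=MC-24*ux+[0,0,5.5]
GS=gripR(MY,TL,-1); PS=OS+RS@[0,0,96.2]
E
python3 - <<'E'
from h import *
s=sense(); print(s['time'],s['finger_gap'],s['grip_force'],s['ft_force'],s['tool_pos'],s['tcp_rot'],s['joint_pos'].round())
p0=s['tool_pos'];R0=euler(s['tcp_rot']); print(PS)
print(cmd(p0,R0,PS+[0,0,160],GS)); d=PS+[0,0,160]-p0
for f in (.2,.4): print(cmd(p0,R0,p0+f*d,R0)[0])
E
```

```text
16.4 12.87879655060717 59.46967363357544 [ 1.31266098  0.29405318 -4.63294892] [543.7701635  234.25651417 314.9965384 ] [-1.37988737e+02 -1.20063282e-01  1.05244666e+02] [ 17.  49.  33.   2. 141.   3.]
[ 562.91828829 -223.12349433   95.18954968]
([-2.2322, -0.1811, 0.5593], [-0.3485, 0.0175, 0.0993])
[-0.4464, -0.0362, 0.1119]
[-0.8929, -0.0725, 0.2237]
```

Request:
step_arm(
  targets=[
    {"dp":[-0.1,-0.008,0.02],"angular":[-0.02,0.001,0.005],"fingers":1},
    {"dp":[-0.22,-0.018,0.05],"angular":[-0.045,0.002,0.012],"fingers":1},
    {"dp":[-0.35,-0.028,0.085],"angular":[-0.07,0.003,0.019],"fingers":1},
    {"dp":[-0.48,-0.038,0.12],"angular":[-0.095,0.005,0.026],"fingers":1},
    {"dp":[-0.61,-0.048,0.15],"angular":[-0.12,0.006,0.033],"fingers":1},
    {"dp":[-0.74,-0.06,0.185],"angular":[-0.145,0.007,0.04],"fingers":1},
    {"dp":[-0.87,-0.07,0.22],"angular":[-0.17,0.008,0.047],"fingers":1},
    {"dp":[-1.0,-0.08,0.25],"angular":[-0.195,0.009,0.054],"fingers":1},
  ],
)

```text
time: 17.4
tool_pos: [552.8, 28.7, 288.1]
tcp_rot: [-173.6, 2.4, 95.8]
ft_force: [-0.3, -0.5, -4.4]
finger_gap: 13.2
grip_force: 59.4
```

```bash
python3 - <<'E'
from h import *
s=sense(); print(s['time'],s['finger_gap'],s['ft_force'],s['tool_pos'],s['tcp_rot'],s['joint_pos'].round())
p0=s['tool_pos'];R0=euler(s['tcp_rot'])
print(cmd(p0,R0,PS+[0,0,150],GS))
E
```

```text
17.4 13.182787993510471 [-0.28798668 -0.45994001 -4.37912281] [552.76175879  28.67296228 288.1419092 ] [-173.60705813    2.35244891   95.81619024] [-0.  6. 82. -3. 99. -6.]
([-1.2478, -0.0469, 0.2731], [-0.1521, 0.0074, 0.0452])
```

Request:
step_arm(
  targets=[
    {"dp":[-0.12,-0.005,0.01],"angular":[-0.02,0.001,0.005],"fingers":1},
    {"dp":[-0.25,-0.01,0.03],"angular":[-0.04,0.002,0.012],"fingers":1},
    {"dp":[-0.38,-0.015,0.05],"angular":[-0.06,0.003,0.018],"fingers":1},
    {"dp":[-0.51,-0.02,0.07],"angular":[-0.08,0.004,0.024],"fingers":1},
    {"dp":[-0.64,-0.025,0.1],"angular":[-0.1,0.005,0.03],"fingers":1},
    {"dp":[-0.77,-0.03,0.13],"angular":[-0.12,0.006,0.036],"fingers":1},
    {"dp":[-0.9,-0.035,0.16],"angular":[-0.14,0.007,0.041],"fingers":1},
    {"dp":[-1.0,-0.038,0.18],"angular":[-0.152,0.007,0.045],"fingers":1},
  ],
)

```text
time: 18.4
tool_pos: [560.8, -172.8, 260.6]
tcp_rot: [159.0, 0.1, 88.0]
ft_force: [-1.0, -0.2, -4.2]
finger_gap: 13.3
grip_force: 59.4
```

```bash
python3 - <<'E'
from h import *
s=sense(); print(s['time'],s['finger_gap'],s['ft_force'],s['tool_pos'],s['tcp_rot'],s['joint_pos'].round())
p0=s['tool_pos'];R0=euler(s['tcp_rot'])
print(cmd(p0,R0,PS+[0,0,100],GS),cmd(p0,R0,PS+[0,0,30],GS))
E
```

```text
18.4 13.306210662544355 [-1.03253409 -0.15234718 -4.1895969 ] [ 560.80300875 -172.75723186  260.59903095] [1.58987536e+02 6.20526681e-02 8.80096029e+01] [-28. -15. 106.   9.  70. -27.]
([-0.251, -0.0993, 0.3125], [-0.001, 0.0003, 0.0002]) ([-0.2506, -0.2248, 0.6392], [-0.001, 0.0003, 0.0002])
```

Request:
step_arm(
  targets=[
    {"dp":[-0.13,-0.05,0.1],"angular":[0,0,0],"fingers":1},
    {"dp":[-0.25,-0.1,0.25],"angular":[-0.001,0,0],"fingers":1},
    {"dp":[-0.251,-0.12,0.37],"angular":[-0.001,0,0],"fingers":1},
    {"dp":[-0.251,-0.16,0.47],"angular":[-0.001,0,0],"fingers":1},
    {"dp":[-0.251,-0.195,0.56],"angular":[-0.001,0,0],"fingers":1},
    {"dp":[-0.251,-0.215,0.615],"angular":[-0.001,0,0],"fingers":1},
    {"dp":[-0.251,-0.225,0.639],"angular":[-0.001,0,0],"fingers":1},
    {"dp":[-0.251,-0.225,0.639],"angular":[-0.001,0,0],"fingers":1},
  ],
)

```text
time: 19.4
tool_pos: [564.0, -222.3, 125.7]
tcp_rot: [158.8, 0.1, 88.1]
ft_force: [-0.2, 0.0, -4.8]
finger_gap: 13.0
grip_force: 59.4
```

```bash
python3 - <<'E'
from h import *
s=sense(); print(s['time'],s['finger_gap'],s['ft_force'],s['wrist_torque'],s['tool_pos'],s['tcp_rot'],s['joint_pos'].round())
p0=s['tool_pos'];R0=euler(s['tcp_rot'])
O=p0-R0@[0,0,0]-RS@[0,0,96.2]
for c in ("side","top"):
  im=snapshot(c);P=camera_params(c); 
  if c=="side": cv2.imwrite("pics/s3.png",cv2.resize(im[150:300,270:470],(800,600)))
  for l in ("tablet","leg_fin","leg_foot","leg_hinge","tablet_top","tablet_centre"):
    q=proj(P,O+RS@leg(.75).get(l,TP[l]))[0]
    print(c,l,[np.round(d['at']-q,1).tolist() for d in pinpoint(c,l) if np.hypot(*(d['at']-q))<15])
for h in (6,2,0,-2): print(h,cmd(p0,R0,PS+[0,0,h],GS))
E
```

```text
19.4 12.966560415391019 [-0.19843951  0.01224207 -4.81810793] [0.06510378 0.51149366 0.03401416] [ 564.04875379 -222.33564649  125.71957511] [1.58795625e+02 8.91095731e-02 8.80796108e+01] [-33.  -5. 112.  13.  55. -37.]
side tablet [[-0.0, -3.1]]
side leg_fin [[0.5, -4.1]]
side leg_foot [[-2.1, -3.1]]
side leg_hinge [[-1.6, 1.1]]
side tablet_top [[1.5, -1.6]]
side tablet_centre [[-0.6, 1.2]]
top tablet [[3.4, 9.2]]
top leg_fin [[-2.7, -1.1]]
top leg_foot [[-1.2, 0.1]]
top leg_hinge [[0.4, -0.2]]
top tablet_top [[-3.7, 0.3]]
top tablet_centre [[-0.4, -1.5]]
6 ([-0.0039, -0.0495, 0.1124], [0.0, 0.0003, 0.0006])
2 ([-0.0039, -0.0567, 0.131], [0.0, 0.0003, 0.0006])
0 ([-0.0039, -0.0604, 0.1403], [0.0, 0.0003, 0.0006])
-2 ([-0.0039, -0.064, 0.1496], [0.0, 0.0003, 0.0006])
```

View pics/s3.png

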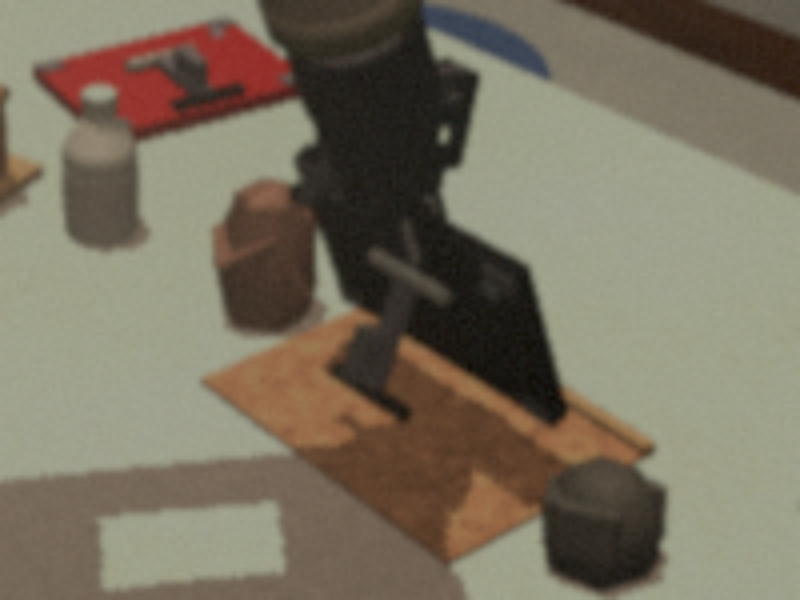

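Request:
step_arm(
  targets=[
    {"dp":[-0.004,-0.02,0.04],"angular":[0,0,0],"fingers":1},
    {"dp":[-0.004,-0.035,0.08],"angular":[0,0,0],"fingers":1},
    {"dp":[-0.004,-0.045,0.1],"angular":[0,0,0],"fingers":1},
    {"dp":[-0.004,-0.0495,0.1124],"angular":[0,0,0],"fingers":1},
    {"dp":[-0.004,-0.053,0.122],"angular":[0,0,0],"fingers":1},
    {"dp":[-0.004,-0.055,0.126],"angular":[0,0,0],"fingers":1},
    {"dp":[-0.004,-0.0567,0.131],"angular":[0,0,0],"fingers":1},
    {"dp":[-0.004,-0.0567,0.131],"angular":[0,0,0],"fingers":1},
  ],
)

```text
time: 21.1
tool_pos: [562.9, -223.2, 97.1]
tcp_rot: [158.8, 0.1, 88.1]
ft_force: [0.9, -1.2, -5.9]
finger_gap: 13.4
grip_force: 59.5
```

```bash
python3 - <<'E'
from h import *
s=sense(); print(s['time'],s['finger_gap'],s['ft_force'],s['wrist_torque'],s['tool_pos']-PS,s['tcp_rot'])
print(cmd(s['tool_pos'],GS,s['tool_pos']-[0,0,1],GS))
E
```

```text
21.1 13.433179054980851 [ 0.87716958 -1.20517984 -5.89070793] [-0.01647525  0.51262326  0.0183302 ] [ 0.02319851 -0.07654824  1.86207986] [1.58780174e+02 9.77883649e-02 8.80697784e+01]
([-0.0, -0.0018, 0.0047], [0.0, 0.0, 0.0])
```

No contact yet (h = 1.9 mm). Lower 0.5 mm per row, 2 mm.

Request:
step_arm(
  targets=[
    {"dp":[0,-0.0009,0.0023],"angular":[0,0,0],"fingers":1},
    {"dp":[0,-0.0018,0.0047],"angular":[0,0,0],"fingers":1},
    {"dp":[0,-0.0027,0.007],"angular":[0,0,0],"fingers":1},
    {"dp":[0,-0.0036,0.0094],"angular":[0,0,0],"fingers":1},
    {"dp":[0,-0.0036,0.0094],"angular":[0,0,0],"fingers":1},
    {"dp":[0,-0.0036,0.0094],"angular":[0,0,0],"fingers":1},
    {"dp":[0,-0.0036,0.0094],"angular":[0,0,0],"fingers":1},
    {"dp":[0,-0.0036,0.0094],"angular":[0,0,0],"fingers":1},
  ],
)

```text
time: 22.1
tool_pos: [563.7, -223.7, 96.2]
tcp_rot: [158.7, 0.2, 88.1]
ft_force: [-1.7, -1.0, 4.5]
finger_gap: 13.3
grip_force: 61.0
```

```bash
python3 - <<'E'
from h import *
s=sense(); print(s['time'],s['finger_gap'],s['ft_force'],s['wrist_torque'],s['tool_pos']-PS,s['tcp_rot'])
E
```

```text
22.1 13.292285806952046 [-1.67506256 -0.9980073   4.48625207] [0.3318449  0.42354187 0.13652839] [ 0.80168125 -0.58857409  1.02611673] [1.58672523e+02 1.52145157e-01 8.80599352e+01]
```

Request:
step_arm(
  newtons=20,
  targets=[
    {"dp":[0,0.0009,-0.0023],"angular":[0,0,0],"fingers":1},
    {"dp":[0,0.0009,-0.0023],"angular":[0,0,0],"fingers":1},
    {"dp":[0,0.0009,-0.0023],"angular":[0,0,0],"fingers":0.83},
    {"dp":[0,0.0009,-0.0023],"angular":[0,0,0],"fingers":0.8},
    {"dp":[0,0.0009,-0.0023],"angular":[0,0,0],"fingers":0.77},
    {"dp":[0,0.0009,-0.0023],"angular":[0,0,0],"fingers":0.74},
    {"dp":[0,0.0009,-0.0023],"angular":[0,0,0],"fingers":0.7},
    {"dp":[0,0.0009,-0.0023],"angular":[0,0,0],"fingers":0.6},
  ],
)

```text
time: 23.1
tool_pos: [562.8, -223.2, 95.4]
tcp_rot: [158.8, 0.1, 88.1]
ft_force: [-0.2, 0.3, -0.5]
finger_gap: 33.9
grip_force: 0.0
```

Request:
step_arm(
  targets=[
    {"dp":[0,0,0],"angular":[0,0,0],"fingers":0.4},
    {"dp":[0,0,0],"angular":[0,0,0],"fingers":0.2},
    {"dp":[0,0,0],"angular":[0,0,0],"fingers":0},
    {"dp":[0,0,-0.05],"angular":[0,0,0],"fingers":0},
    {"dp":[0,0,-0.2],"angular":[0,0,0],"fingers":0},
    {"dp":[0,0,-0.4],"angular":[0,0,0],"fingers":0},
    {"dp":[0,0,-0.65],"angular":[0,0,0],"fingers":0},
    {"dp":[0,0,-0.65],"angular":[0,0,0],"fingers":0},
  ],
)

```text
time: 24.1
tool_pos: [517.4, -223.1, 223.3]
tcp_rot: [158.3, 0.4, 88.0]
ft_force: [0.5, -0.9, 1.6]
finger_gap: 85.6
grip_force: 0.0
```

```bash
python3 - <<'E'
from h import *
s=sense(); print(s['time'],s['finger_gap'],s['ft_force'],s['tool_pos'],s['joint_pos'].round())
pics=[]
obs=[]
for c in ("side","top","wrist"):
  P=camera_params(c);im=snapshot(c); pics.append(im); f=c=="wrist"
  for l in ("tablet","leg_fin","leg_foot","leg_hinge","tablet_top","tablet_centre"):
    X=leg(.75).get(l,TP[l]); q=proj(P,OS+RS@X,f)[0]
    d=[d['at'] for d in pinpoint(c,l) if np.hypot(*(d['at']-q))<20]
    if d: obs.append((P,f,X,np.array(d[0]))); print(c,l,(d[0]-q).round(1))
def res(q): return np.concatenate([proj(P,q[:3]+tabR(q[3],-21.2)@X,f)[0]-b for P,f,X,b in obs])
r=least_squares(res,[*OS,178],loss='soft_l1',f_scale=2).x
print(r.round(1)," plan",OS,MY)
a=cv2.resize(pics[0][150:300,270:470],(400,300)); b=cv2.resize(pics[1][130:240,280:420],(400,314))[:300]
w=cv2.resize(pics[2],(400,300)); cv2.imwrite("pics/fin.png",np.vstack([np.hstack([a,b]),np.hstack([w,w*0])]))
E
```

```text
24.1 85.58883180345688 [ 0.52740487 -0.93689855  1.59323457] [ 517.39325796 -223.13746987  223.30284582] [-36. -17. 112.  13.  67. -37.]
side tablet [-0.  -0.4]
side leg_fin [ 0.2 -3.3]
side leg_foot [-0.9 -2. ]
side leg_hinge [-1.4  1.4]
side tablet_centre [ 2.5 -0.3]
top tablet [-3.5  1. ]
top leg_fin [-0.1 -0.5]
top leg_foot [ 2.2 -0.8]
top leg_hinge [-0.1 -0.5]
top tablet_top [-2.5 -0.3]
top tablet_centre [-0.9 -1.2]
wrist tablet [-1.9  3.9]
wrist leg_fin [0.8 0.3]
wrist leg_foot [5.3 1.8]
wrist leg_hinge [3.1 2.5]
wrist tablet_centre [ 3.5 -2.5]
[ 598.8 -225.1    8.5  177.5]  plan [ 597.68537985 -224.33758792    5.5       ] 178.0
```

View pics/fin.png

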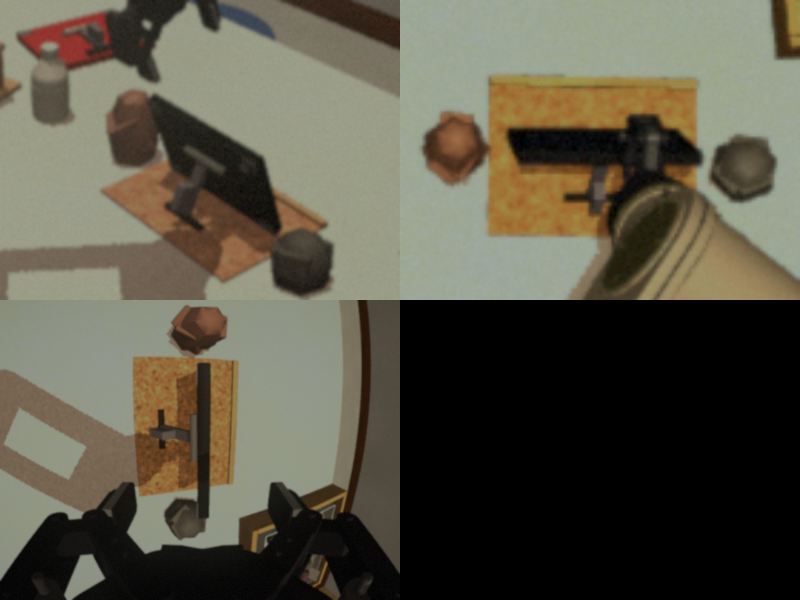

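The picture shows the tablet standing on its kickstand in the middle of the mat. It is square, the screen faces the lip, the rocks and bottle are untouched and the gripper is clear.

```bash
python3 -c "
from bench import *
print(hand_in())"
```

```text
the job is handed in; nothing more can be done
None
```

The job is handed in: I unfolded the kickstand fully on the rest, then stood the tablet on it in the middle of the cork mat, square, with the screen towards the lip; the gripper let go and stood clear, and nothing else looked moved.

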